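# Make up two casting kits at the wax bench

### The job

Make up the two casting kits in the wooden trays: in the long tray with three bays put the large flask, the rubber base that fits it and the rubber mould, and in the short tray with two bays put the small flask and its own rubber base. Give every piece a bay to itself, sitting flat on the tray floor, flasks standing upright and bases cup upward. Leave the aluminium frame, the wax spool and the bottle where they are.

Things in the scene. Friction and masses are not known exactly. Their poses are not given: they have to be found in the camera images.
- long_tray: Fixed shallow wooden tray with three equal square bays in a row, 102 x 296 mm outside, 17 mm high. Floor 5 mm thick, walls and dividers 5 mm thick standing 12 mm above the floor. Origin: centre of the underside; y runs along the row, x across it, z up. Bays are 92 x 92 mm inside, centred at y = -97, 0 and +97 mm (x = 0); their floor is at z = 5 mm.
- short_tray: Fixed shallow wooden tray like the long one but with two equal square bays, 88 x 171 mm outside, 17 mm high (floor 5 mm, walls and divider 5 mm thick, 12 mm above the floor). Origin: centre of the underside; y runs along the row, x across it, z up. Bays are 78 x 78 mm inside, centred at y = -41.5 and +41.5 mm (x = 0); their floor is at z = 5 mm.
- large_flask: Large casting flask: bright steel tube open at both ends, standing on end, 58 mm outside diameter, wall 2.5 mm, 64 mm tall, about 0.2 kg. Origin: centre of the lower end, z along the tube, upward.
- small_flask: Small casting flask: bright steel tube open at both ends, standing on end, 42 mm outside diameter, wall 2.2 mm, 50 mm tall, about 0.1 kg. Origin: centre of the lower end, z along the tube, upward.
- large_base: Large sprue base: round black rubber cup with a low dome in its middle, 68 mm outside diameter, 28 mm tall, 60 mm inside the rim (fits the large flask), about 0.11 kg. Rim 4 mm thick; the dome stays below the rim. Origin: centre of the underside, z up.
- small_base: Small sprue base: round black rubber cup with a low dome in its middle, 52 mm outside diameter, 28 mm tall, 44 mm inside the rim (fits the small flask), about 0.07 kg. Rim 4 mm thick; the dome stays below the rim. Origin: centre of the underside, z up.
- mould: Rubber mould: tan-brown rubber block of two halves with a small brass gate in one end, lying flat, 73 mm long (x) x 48 mm wide (y) x 28 mm high (z), about 0.11 kg. Origin: centre of the underside; the gate is at -x.
- mould_frame: Bystander: loose aluminium frame, 100 (x) x 75 (y) x 22 mm high, with a 73 x 48 mm opening, lying flat off to one side. Origin: centre of the underside.
- spool: Bystander: white spool of green wax wire standing on its flange, 70 mm diameter, 40 mm high. Origin: centre of the underside.
- bottle: Bystander: amber glass bottle with a black cap, standing, 56 mm diameter, 115 mm tall. Origin: centre of the underside.

How it is judged:
At the end, for the whole second after the job is handed in: Large flask, large base and mould are in the long tray, small flask and small base in the short tray: each origin inside its tray's outline and within 5 mm of the tray floor, so each is down in one bay; upright to 0.1 rad, at rest (below 20 mm/s) (x of large_flask in the frame of long_tray between -0.04 and 0.04 m and y of large_flask in the frame of long_tray between -0.14 and 0.14 m and z of large_flask in the frame of long_tray between 0 and 0.01 m and angle between each of large_flask, large_base, mould, small_flask, small_base's own z axis and vertical below 0.1 rad and linear speed of each of large_flask, large_base, mould, small_flask, small_base below 0.02 m/s and x of large_base in the frame of long_tray between -0.04 and 0.04 m and y of large_base in the frame of long_tray between -0.14 and 0.14 m and z of large_base in the frame of long_tray between 0 and 0.01 m and x of mould in the frame of long_tray between -0.04 and 0.04 m and y of mould in the frame of long_tray between -0.14 and 0.14 m and z of mould in the frame of long_tray between 0 and 0.01 m and x of small_flask in the frame of short_tray between -0.035 and 0.035 m and y of small_flask in the frame of short_tray between -0.08 and 0.08 m and z of small_flask in the frame of short_tray between 0 and 0.01 m and x of small_base in the frame of short_tray between -0.035 and 0.035 m and y of small_base in the frame of short_tray between -0.08 and 0.08 m and z of small_base in the frame of short_tray between 0 and 0.01 m); the robot touches nothing.
It fails at once if a bystander (frame, spool or bottle) is shifted by more than 25 mm or tipped over (distance of any of mould_frame, spool, bottle from where it was at the start of the episode above 0.025 m or angle between any of spool, bottle's own z axis and vertical above 0.5 rad).
It also fails if it takes over 136 s, if anything falls off the work surface, if the arm or the gripper's body presses on something with over 40 N, if the wrist force passes 120 N, or if a joint passes its speed limit or range.

### The arm

A 6-joint arm with a two-finger parallel gripper is mounted at the origin on the work surface. World frame = base frame: x ahead of the robot, y to its left, z up, the work surface at z = 0. Lengths are in m, angles in rad, forces in N, time in s.
With the tool pointing down it reaches from about 0.35 to 0.85 m from the base axis. Payload 8.1 kg.
Tool frame: the origin (TCP) lies at the very end of the fingers, on their centre line; the grasp point (between the pads) lies 19 mm behind it; z points along the fingers, y is the line along which they close (so a half turn about z gives the same grasp; the last joint's range is limited). The gripper opens to 93 mm and grips with 3 to 60 N. Pads are 15 mm wide; open, the fingers measure 128 mm over their backs; the gripper's body (75 mm by 188 mm) begins 65 mm behind the grasp point.
Start: joints at [-1.276, 0.13, 1.488, -0, 1.523, -0.085], TCP at [0.222, -0.557, 0.219] pointing down, gripper open.
Joint ranges: [-2.96, 2.96], [-0.89, 2.26], [0.02, 2.5], [-1.34, 4.48], [0, 2.73], [-2.66, 2.66]. Speed limits (rad/s): [2.39, 2.39, 2.79, 3.14, 3.14, 3.14].

### API

Orientations are given as a rotation vector (axis times angle).
In Python, from plant import monitor, eyes, ticket gives the robot as it stands.
- The arm moves only by the tool arm_command, never from a script. Its argument "deltas" is a list that holds one entry, the list of rows, each a list of 6 numbers: the shift along the world's x, y, z in cm, then the turn, a rotation vector about the world's x, y, z in degrees. In form: [[[tx, ty, tz, rx, ry, rz], ...]]. A call has 1 to 12 rows; each row shifts and turns the commanded pose from where the row before left it; what a row does not reach is not made up. A row lasts 1/12 s, in which the tool goes at most 41.7 mm and 7.16 degrees, less where a joint would pass 70% of its speed; a pose out of reach is approached as far as the arm can. A call is refused whole if a number of a shift passes 4.17 or a number of a turn 7.16, either way. A call with a gripper value outside its range is refused whole. "gripper" is the opening, from -1 (shut) to 1 (fully open), set as the call begins (left out, the last holds). The fingers move at their own pace and stop on an object; "squeeze" is the grip in N (left out, the last holds). Time passes only in rows, so rows that do not move let the fingers close. It gives the time, the measured TCP pose, the force, the opening and the grip force at its end, in the units of the state.
- monitor.read_state(): the state, without advancing time (a new reading comes with each control period).
- eyes.read_camera(name): name is "scene" or "top" or "wrist"; returns the picture (420x560x3 uint8, blue, green, red); there is no depth.
- eyes.camera_model(name): a dict with "fx", "fy", "cx", "cy" (pixels), "k1" (the pictures are not rectified: a ray, as slopes to the right and down, at radius r is drawn at 1 + k1 r^2 times it, then the intrinsics apply), "rvec" (rotation vector, rad) and "tvec" (3), from world to camera coordinates, as OpenCV has them. Camera axes: x right, y down, z forward; pixel columns grow to the right and rows downward; lengths in m; the calibration is good to about 2 mm. A picture is of the moment at which its call begins: read the wrist's pose just before it. camera_model takes no time and is no camera call; for the wrist camera it gives the pose at the moment of the call.
- ticket.close_job(): hands the job in; it is judged then, once.
The state is a dict: "t": time; "q": joint angles; "dq": joint speeds; "joint_torque": joint torques, N m; "tool_pos": TCP position; "orientation": TCP orientation; "force": force on the tool from outside, world axes, zero at the start; "wrist_torque": the same for the moment, N m; "opening": finger opening in m; "gripper_force": force on a finger pad.
Only numpy, scipy, OpenCV 4.12 (cv2) and the standard library are available. Lean on these libraries where they do the work, as an engineer would, in place of code of your own. Each camera call takes 0.05 s, during which the arm holds its last target. There are 200 camera calls.

## Working session

There is one attempt and no reset: what is moved stays moved. The work goes in short steps, Python scripts to look and compute and a tool call to move; the robot and the scene stay as the last step left them, time stands still between calls to the robot, and variables do not carry over. Pictures are saved under pics/ and viewed, at most 14 in all, crops included, and the job is handed in when it is done.

Besides the shell and the picture viewer there is one more tool, called as a command line: name --argument value ..., lists and objects as JSON in quotes. arm_command: Moves the arm, as the interface text tells. Its arguments: {"type":"object","properties":{"deltas":{"type":"array"},"gripper":{"type":"number"},"squeeze":{"type":"number"}},"required":["deltas"]}

```bash
ls; mkdir -p pics
python3 - <<'E'
from plant import monitor, eyes
import cv2
s=monitor.read_state();print(s)
for n in ("top","scene"):
    im=eyes.read_camera(n);cv2.imwrite(f"pics/{n}0.png",im);print(n,eyes.camera_model(n))
print(eyes.camera_model("wrist"))
E
```

```text
pics
{'t': 0.0, 'q': array([-1.27635624e+00,  1.31170432e-01,  1.48928602e+00, -2.57197632e-05,
        1.52300574e+00, -8.54016451e-02]), 'dq': array([ 0.00085136, -0.00070949,  0.00046072,  0.00159431,  0.00020197,
       -0.00048189]), 'joint_torque': array([ 1.55583446e-03, -5.59836388e+01, -4.91757274e+01,  7.70857651e-02,
        3.54033115e-02, -1.35720325e-04]), 'tool_pos': array([ 0.22230607, -0.55667299,  0.21757822]), 'orientation': array([-3.08328057e+00, -5.92725007e-01,  3.46306735e-04]), 'force': array([ 0.71269217, -0.88918389,  0.10216376]), 'wrist_torque': array([ 0.00828654, -0.0254587 ,  0.01415356]), 'gripper_force': 0.0, 'opening': 0.09296837471845606}
top {'fx': 442.32829515279866, 'fy': 442.32829515279866, 'cx': 277.7532225437241, 'cy': 217.40330221673617, 'k1': -0.051888320100472424, 'rvec': array([ 2.13223584, -2.11536105,  0.17598932]), 'tvec': array([0.00202215, 0.5389284 , 1.28989397])}
scene {'fx': 446.5168860669188, 'fy': 446.5168860669188, 'cx': 280.460330791769, 'cy': 216.77542790075913, 'k1': -0.1040162364211365, 'rvec': array([ 2.21239774,  0.79258818, -0.36381339]), 'tvec': array([-0.39031739, -0.20526982,  1.5691366 ])}
{'fx': 320.537943223566, 'fy': 320.537943223566, 'cx': 279.80699997731466, 'cy': 208.32602676763284, 'k1': -0.014925810279937444, 'rvec': array([-2.39120851,  1.62123255,  0.24115302]), 'tvec': array([-0.59890312, -0.03354477,  0.39081976])}
```

View pics/top0.png

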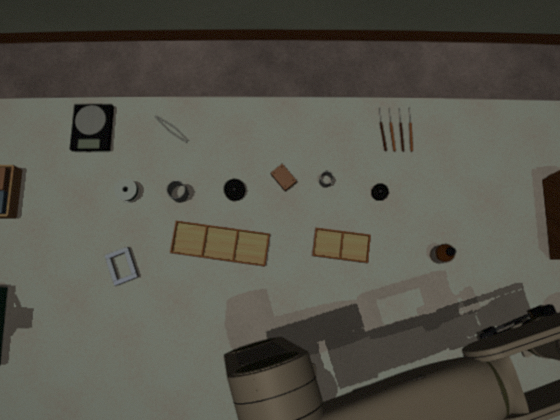

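View pics/scene0.png

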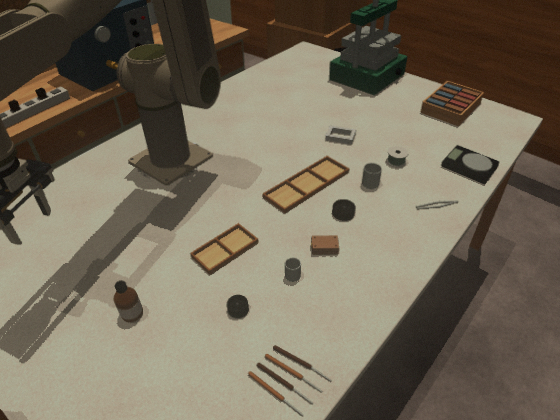

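The top view shows, left to right, the spool (130,190), large flask (178,191), large base (235,189), mould (284,177), small flask (327,179) and small base (380,191). The long tray is at (221,243) and the short one at (342,245). The scene view confirms the layout. I'll enlarge the top view so I can measure it.

```bash
cat > h.py <<'E'
import numpy as np,cv2
from plant import monitor, eyes
def K(m): return np.array([[m["fx"],0,m["cx"]],[0,m["fy"],m["cy"]],[0,0,1]])
def px2w(m,uv,z):
    # distortion x_d = x(1+k1 r^2) = OpenCV model
    p=cv2.undistortPointsIter(np.array(uv,float).reshape(-1,1,2),K(m),np.array([m["k1"],0,0,0.]),None,None,(3,50,1e-9)).reshape(-1,2)
    R,_=cv2.Rodrigues(m["rvec"]); c=-R.T@m["tvec"]
    d=np.c_[p,np.ones(len(p))]@R
    zz=np.broadcast_to(z,len(p))
    return c+d*((zz-c[2])/d[:,2])[:,None]
def w2px(m,P):
    return cv2.projectPoints(np.array(P,float).reshape(-1,1,3),m["rvec"],np.array(m["tvec"]),K(m),np.array([m["k1"],0,0,0.]))[0].reshape(-1,2)
E
python3 - <<'E'
from h import *
m=eyes.camera_model("top"); im=cv2.imread("pics/top0.png")
c=cv2.resize(im[160:270,160:400],None,fx=3.3,fy=3.3,interpolation=cv2.INTER_CUBIC)
cv2.imwrite("pics/crop0.png",cv2.convertScaleAbs(c,alpha=1.6))
hsv=cv2.cvtColor(im,cv2.COLOR_BGR2HSV)
wood=cv2.inRange(hsv,(8,90,20),(35,255,255))
cnt,_=cv2.findContours(wood,cv2.RETR_EXTERNAL,cv2.CHAIN_APPROX_NONE)
for k in cnt:
    if cv2.contourArea(k)>150 and 150<k[:,0,1].mean()<300:
        w=px2w(m,k.reshape(-1,2),0.0125 if cv2.contourArea(k)>1000 else .028)
        r=cv2.minAreaRect((w[:,:2]*1000).astype(np.float32)); print("wood",cv2.minAreaRect(k),r)
g=cv2.cvtColor(im,cv2.COLOR_BGR2GRAY)
dk=cv2.inRange(g,0,38)
cnt,_=cv2.findContours(dk,cv2.RETR_EXTERNAL,cv2.CHAIN_APPROX_NONE)
for k in cnt:
    x,y,ww,hh=cv2.boundingRect(k)
    if cv2.contourArea(k)>60 and 150<y<230: 
        w=px2w(m,k.reshape(-1,2),.028);print("dark",x,y,ww,hh,cv2.minEnclosingCircle((w[:,:2]*1000).astype(np.float32)))
E
```

```text
wood ((443.5000305175781, 253.00003051757812), (16.76007080078125, 16.76007080078125), 71.56504821777344) ((436.20703125, -497.8731994628906), (50.27241897583008, 52.237430572509766), 15.612092971801758)
wood ((341.3341979980469, 244.78506469726562), (56.275394439697266, 28.40963363647461), 7.352379322052002) ((461.4557800292969, -188.94888305664062), (171.2075653076172, 87.87156677246094), 82.94621276855469)
wood ((219.6099853515625, 242.72998046875), (96.1665267944336, 32.951175689697266), 8.13010311126709) ((464.8014831542969, 185.23402404785156), (296.690673828125, 101.57337951660156), 82.4644775390625)
wood ((551.0, 214.5), (87.0, 16.0), 90.0) ((564.6278076171875, -855.2149658203125), (52.939788818359375, 284.00921630859375), 84.00166320800781)
wood ((10.5, 191.0), (52.0, 21.0), 90.0) ((624.371337890625, 859.49462890625), (177.85589599609375, 70.44369506835938), 7.232629776000977)
wood ((283.4508361816406, 177.0409698486328), (23.1746768951416, 14.980316162109375), 50.19443130493164) ((670.620361328125, -10.000511169433594), (73.52872467041016, 47.25394821166992), 39.38943862915039)
dark 372 184 17 16 ((624.71826171875, -308.49639892578125), 27.052167892456055)
dark 224 179 22 22 ((630.6282958984375, 141.49566650390625), 34.68159866333008)
dark 543 171 17 88 ((560.2259521484375, -858.961669921875), 140.94580078125)
dark 0 167 22 51 ((617.9098510742188, 859.6956176757812), 83.91778564453125)
dark 1 167 10 47 ((625.9566650390625, 878.30810546875), 75.6845703125)
```

View pics/crop0.png

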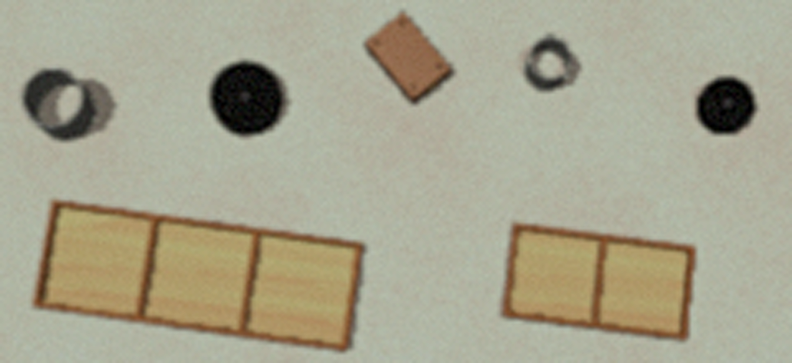

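The measured sizes match the given ones: trays 296.7x101.6 and 171.2x87.9 mm, mould 73.5x47.3 mm, bases r 34.7 and 27.1 mm. I'll start with the small base, closing along a tray diagonal (about -52°).

arm_command --deltas '[[[1.5,0.9,0,0,0,1.4],[2.5,1.6,0,0,0,1.4],[3.2,2,0,0,0,1.4],[3.2,2,0,0,0,1.4],[3.2,2,0,0,0,1.4],[3.2,2,0,0,0,1.4],[3.2,2,0,0,0,1.4],[3.2,2,0,0,0,1.4],[3.2,2,0,0,0,1.4],[3.2,2,0,0,0,1.4],[3.2,2,0,0,0,1.4],[2.5,1.5,0,0,0,0.8]]]' --gripper 1 --squeeze 25

```text
t: 1.1
tool_pos: [0.5774, -0.3349, 0.218]
orientation: [-2.968, -1.025, 0.0]
force: [-0.0, -0.0, 0.9]
opening: 0.0931
gripper_force: 0.0
```

arm_command --deltas '[[[2.3,1.3,0,0,0,0],[2.2,1.3,0,0,0,0],[0,0,0,0,0,0],[0,0,0,0,0,0]]]'

```text
t: 1.43
tool_pos: [0.621, -0.3099, 0.2175]
orientation: [-2.968, -1.025, 0.002]
force: [0.5, -0.5, -0.1]
opening: 0.093
gripper_force: 0.0
```

Run:
```python
from h import *
s=monitor.read_state();m=eyes.camera_model("wrist");im=eyes.read_camera("wrist");cv2.imwrite("pics/w1.png",im)
R,_=cv2.Rodrigues(m["rvec"]);print(s["tool_pos"],s["t"],"cam",-R.T@m["tvec"],R[2]);print(w2px(m,[[.6247,-.3085,.028],[.6247,-.3085,0],s["tool_pos"]]))
```

```text
[ 0.62104122 -0.30994552  0.21746219] 1.4333 cam [ 0.68457801 -0.25985881  0.38293935] [-0.22950601 -0.17845944 -0.95680678]
[[281.34905567 182.30897197]
 [281.26532104 177.39284435]
 [280.58154664 259.95515192]]
```

View pics/w1.png

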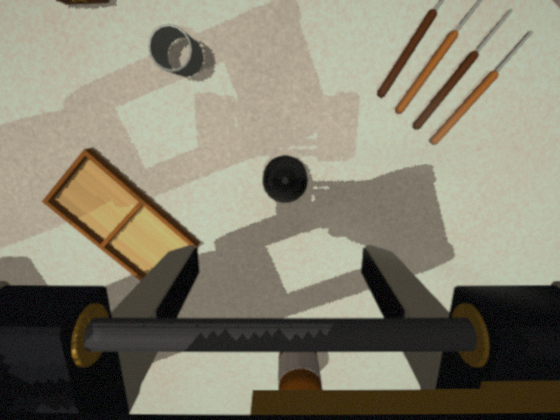

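The wrist view shows the small base at (285,179), against a predicted (281,182). The small flask's rim is near (173,48) and its cup opening faces up. I'll refine both with fits.

```bash
cat >> h.py <<'E'
def ring(m,c,r,z,n=48):
    a=np.linspace(0,2*np.pi,n,endpoint=False)
    return w2px(m,np.c_[c[0]+r*np.cos(a),c[1]+r*np.sin(a),np.full(n,z)])
def silh(m,c,r,h):
    M=np.zeros((420,560),np.uint8)
    cv2.fillConvexPoly(M,cv2.convexHull(np.round(np.r_[ring(m,c,r,0),ring(m,c,r,h)]*16).astype(np.int32)),255,cv2.LINE_8,4)
    return M>0
def fit(m,mask,c0,r,h):
    "best overlap (IoU) of the cylinder silhouette with the mask"
    from scipy.optimize import minimize
    f=lambda c:-(silh(m,c,r,h)&mask).sum()/(silh(m,c,r,h)|mask).sum()
    q=minimize(f,c0,method="Nelder-Mead",options=dict(initial_simplex=[c0,[c0[0]+.008,c0[1]],[c0[0],c0[1]+.008]],xatol=1e-4))
    return q.x,-q.fun
E
python3 - <<'E'
from h import *
m=eyes.camera_model("wrist");im=cv2.imread("pics/w1.png");g=cv2.GaussianBlur(cv2.cvtColor(im,cv2.COLOR_BGR2GRAY),(3,3),0)
mt=eyes.camera_model("top");gt=cv2.cvtColor(cv2.imread("pics/top0.png"),cv2.COLOR_BGR2GRAY)
def comp(mask,uv):
    n,l=cv2.connectedComponents(mask.astype(np.uint8));u,v=map(int,uv);return l==l[v,u]
print(fit(m,comp(g<70,(285,179)),[.625,-.308],.026,.028))
print("top",fit(mt,comp(gt<45,(380,192)),[.625,-.308],.026,.028))
print("top large",fit(mt,comp(gt<45,(235,189)),[.63,.1415],.034,.028))
# flask top rims: outlier px by eye in w1 (left,right,top,bottom of the rim)
print(px2w(m,[[172,47]],.05),g[40:60:4,145:225:6],g[170:190:6,250:320:5],sep="\n")
print(gt[180:203:2,164:196])
E
```

```text
(array([ 0.6271167 , -0.31249316]), np.float64(0.8863134657836644))
top (array([ 0.62913249, -0.31133949]), np.float64(0.8050541516245487))
top large (array([0.63153125, 0.1420625 ]), np.float64(0.8463302752293578))
[[ 0.66686917 -0.14426335  0.05      ]]
[[184  91  52  52  51 122 102 106  70 151 169 165 166 165]
 [185  71  52  52  63  99  87 110  52 100 147 166 165 164]
 [187  70  50  50  95  91  95 162  55  57  91 153 164 166]
 [186  92  50  50  99  87 139 162  54  50  96 113 165 167]
 [184 131  51  50  89  88 151 160  50  51  99  92 167 171]]
[[193 187 189  55  23  27  22  21  20  29  25  65 166 191]
 [189 193 187  25  27  22  23  28  18  22  23  33 126 184]
 [192 194 185  25  29  16  18  42  15  13  14  18 117 123]
 [187 191 190  58  26  21  22  15  18  19  14  47 116 164]]
[[110 111 108 109 110 110 106 106 102  96 100 100 101  98  96 102 107 110
  110 110 111 110 110 109 109 111 109 111 111 112 111 110]
 [109 110 108 109 111 103  86  60  44  33  24  26  28  29  33  42  59  78
  102 110 113 110 108 112 110 109 110 106 111 109 109 111]
 [108 111 111 103  83  52  31  24  30  28  29
[... 585 characters left out ...]
8  40  60  64  65  64  64  76  96]
 [110 109 109 100  79  44  28  43  64  67  65  62  67  85 104 110 110 103
   84  58  33  27  27  26  32  53  63  63  59  72  92 108]
 [108 106 109 110 100  88  65  51  54  63  62  65  65  68  84  94  79  60
   37  30  24  30  25  36  60  70  65  61  74  92 105 110]
 [111 109 110 111 110 107 101  86  66  52  54  60  51  46  41  38  31  25
   27  28  30  25  35  50  62  62  64  75  94 107 108 109]
 [109 112 111 109 110 108 110 112 109  92  69  44  32  30  27  29  26  28
   22  30  31  44  63  79  90 103 104 105 109 106 108 108]
 [110 107 110 109 110 107 110 111 109 110 108 100  88  81  67  61  64  71
   81  92 103 105 108 109 110 108 107 107 108 109 109 108]]
```

```bash
cat >> h.py <<'E'
def hullmask(g,uv,thr,win):
    u,v=uv; M=np.zeros(g.shape,np.uint8); s=np.s_[max(v-win,0):v+win,max(u-win,0):u+win]
    M[s]=(g[s]<thr)
    n,l,st,_=cv2.connectedComponentsWithStats(M); k=1+np.argmax(st[1:,4])
    p=cv2.findNonZero((l==k).astype(np.uint8)); H=np.zeros_like(M); cv2.fillConvexPoly(H,cv2.convexHull(p),1); return H>0
E
python3 - <<'E'
from h import *
m=eyes.camera_model("wrist");mt=eyes.camera_model("top")
g=cv2.cvtColor(cv2.imread("pics/w1.png"),cv2.COLOR_BGR2GRAY);gt=cv2.cvtColor(cv2.imread("pics/top0.png"),cv2.COLOR_BGR2GRAY)
for n,mm,gg,uv,thr,win,r,h in [("sb w",m,g,(285,179),75,35,.026,.028),("sb t",mt,gt,(380,192),60,14,.026,.028),("lb t",mt,gt,(235,189),60,18,.034,.028),
 ("sf w",m,g,(175,50),75,40,.021,.05),("sf t",mt,gt,(327,179),52,14,.021,.05),("lf t",mt,gt,(178,191),52,18,.029,.064)]:
    H=hullmask(gg,uv,thr,win);v,u=np.nonzero(H);c0=px2w(mm,[[u.mean(),v.mean()]],h/2)[0,:2]
    print(n,H.sum(),c0,fit(mm,H,list(c0),r,h))
E
```

```text
sb w 1677 [ 0.62731325 -0.31231895] (array([ 0.62794021, -0.3116588 ]), np.float64(0.9239669421487603))
sb t 251 [ 0.62909381 -0.31185164] (array([ 0.62917238, -0.31201688]), np.float64(0.9028776978417267))
lb t 407 [0.6330181  0.14307136] (array([0.63423865, 0.14289772]), np.float64(0.9269406392694064))
sf w 987 [ 0.66310578 -0.13005792] (array([ 0.66248864, -0.14465775]), np.float64(0.43691899070385126))
sf t 56 [ 0.67896035 -0.14702552] (array([ 0.6874003 , -0.15000892]), np.float64(0.25225225225225223))
lf t 137 [0.63422297 0.33337608] (array([0.63422297, 0.33337608]), np.float64(0.32235294117647056))
```

The small base is at about (0.628,-0.312), and both cameras agree to 1-2 mm. Next I go down and grip it.

arm_command --deltas '[[[0.7,-0.2,-1.5,0,0,0],[0,0,-2.5,0,0,0],[0,0,-3,0,0,0],[0,0,-3,0,0,0],[0,0,-3,0,0,0],[0,0,-3,0,0,0],[0,0,-2,0,0,0],[0,0,-1.3,0,0,0],[0,0,-0.7,0,0,0],[0,0,-0.4,0,0,0],[0,0,0,0,0,0]]]'

```text
t: 2.4
tool_pos: [0.6274, -0.3138, 0.015]
orientation: [2.971, 1.021, 0.0]
force: [-0.1, 0.1, -0.5]
opening: 0.0932
gripper_force: 0.0
```

arm_command --deltas '[[[0,0,0,0,0,0],[0,0,0,0,0,0],[0,0,0,0,0,0],[0,0,0,0,0,0],[0,0,0,0,0,0],[0,0,0,0,0,0],[0,0,0,0,0,0],[0,0,0,0,0,0]]]' --gripper -1

```text
t: 3.07
tool_pos: [0.6275, -0.3132, 0.0147]
orientation: [-2.971, -1.022, -0.0]
force: [-0.3, 0.7, 1.2]
opening: 0.0505
gripper_force: 24.9
```

arm_command --deltas '[[[0,0,1.5,0,0,0],[0,0,2.5,0,0,0],[-0.6,0.3,2,0,0,0],[-1.5,0.7,0,0,0,0],[-2.5,1.2,0,0,0,0],[-2.7,1.3,0,0,0,0],[-2.7,1.3,0,0,0,0],[-2.7,1.3,0,0,0,0],[-2.2,1.1,0,0,0,0],[-1.5,0.7,0,0,0,0],[-0.7,0.4,0,0,0,0],[0,0,0,0,0,0]]]'

```text
t: 4.07
tool_pos: [0.4558, -0.2298, 0.0754]
orientation: [2.97, 1.021, 0.001]
force: [-0.9, 0.9, -0.7]
opening: 0.0506
gripper_force: 24.9
```

Run:
```python
from h import *
s=monitor.read_state();m=eyes.camera_model("wrist");im=eyes.read_camera("wrist");print(s["tool_pos"],s["opening"],s["gripper_force"])
def box(c,a,L,W,z):
    d=np.array([np.cos(a),np.sin(a)]);e=np.array([-d[1],d[0]]);return [[*(np.array(c)+i*d*L/2+j*e*W/2),z] for i,j in((1,1),(1,-1),(-1,-1),(-1,1))]
for c,a,L in [((.4615,-.1889),np.radians(82.95),.171)]:
    cv2.polylines(im,[np.round(w2px(m,box(c,a,L,.088,.017))).astype(int)],True,(0,0,255),1)
cv2.imwrite("pics/w2.png",im)
```

```text
[ 0.45580202 -0.22982574  0.07543268] 0.050629081456997016 24.91921430118964
```

View pics/w2.png

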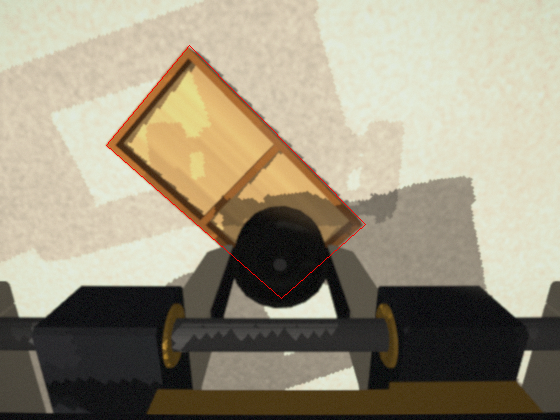

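The tray outline from the top view matches the wrist view to a pixel or so, and the base hangs level over the near bay. Lower and release.

arm_command --deltas '[[[0,0,-1,0,0,0],[0,0,-1.5,0,0,0],[0,0,-1.4,0,0,0],[0,0,-0.8,0,0,0],[0,0,-0.4,0,0,0],[0,0,-0.3,0,0,0],[0,0,-0.1,0,0,0],[0,0,0,0,0,0]]]'

```text
t: 4.78
tool_pos: [0.4569, -0.2305, 0.02]
orientation: [2.971, 1.022, 0.0]
force: [-0.0, -0.5, -1.3]
opening: 0.0504
gripper_force: 24.9
```

arm_command --deltas '[[[0,0,0,0,0,0],[0,0,0,0,0,0],[0,0,0,0,0,0],[0,0,0,0,0,0],[0,0,0.5,0,0,0],[0,0,1.5,0,0,0],[0,0,2.5,0,0,0],[0.5,0.2,3,0,0,0],[1.5,0.6,3,0,0,0],[2,0.8,3,0,0,0],[2,0.8,2.5,0,0,0],[2,0.8,2,0,0,0]]]' --gripper 0.6

```text
t: 5.78
tool_pos: [0.538, -0.1983, 0.2032]
orientation: [2.969, 1.02, 0.004]
force: [0.6, -0.3, 0.1]
opening: 0.0744
gripper_force: 0.0
```

arm_command --deltas '[[[2.5,1.3,0.3,0,0,0],[2.5,1.3,0,0,0,0],[2,1.2,0,0,0,0],[2,1.2,0,0,0,0],[1,0.3,0,0,0,0],[0,0,0,0,0,0],[0,0,0,0,0,0]]]' --gripper 1

```text
t: 6.37
tool_pos: [0.6364, -0.1451, 0.2025]
orientation: [-2.97, -1.023, 0.001]
force: [-1.0, 0.6, -1.4]
opening: 0.0929
gripper_force: 0.0
```

Run:
```python
from h import *
s=monitor.read_state();m=eyes.camera_model("wrist");im=eyes.read_camera("wrist");print(s["tool_pos"])
for z in (0,.05): cv2.polylines(im,[np.round(ring(m,(.667,-.144),.021,z)).astype(int)],True,(0,0,255),1)
cv2.imwrite("pics/w3.png",im)
```

```text
[ 0.63639347 -0.14505204  0.20253793]
```

View pics/w3.png

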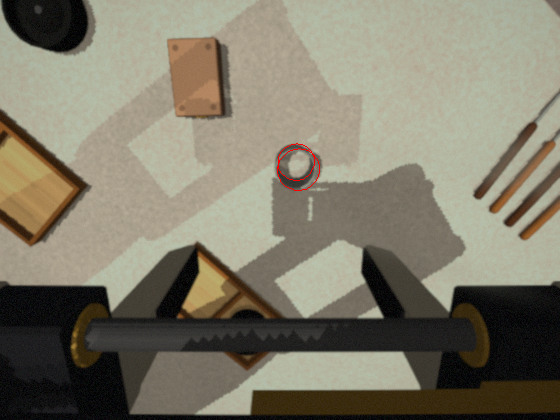

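The flask at (298,167) coincides with the drawn rings, so its position is (0.667,-0.144). Grip it.

arm_command --deltas '[[[1.5,0.1,-1,0,0,0],[1.3,0,-2.2,0,0,0],[0.3,0,-3,0,0,0],[0,0,-3,0,0,0],[0,0,-3,0,0,0],[0,0,-2.5,0,0,0],[0,0,-1.7,0,0,0],[0,0,-1,0,0,0],[0,0,-0.5,0,0,0],[0,0,-0.3,0,0,0],[0,0,0,0,0,0]]]'

```text
t: 7.33
tool_pos: [0.6678, -0.1447, 0.0215]
orientation: [2.97, 1.021, 0.001]
force: [-0.2, 0.1, 0.4]
opening: 0.0932
gripper_force: 0.0
```

arm_command --deltas '[[[0,0,0,0,0,0],[0,0,0,0,0,0],[0,0,0,0,0,0],[0,0,0,0,0,0],[0,0,0,0,0,0],[0,0,0,0,0,0],[0,0,0,0,0,0],[0,0,0,0,0,0],[0,0,0,0,0,0]]]' --gripper -1

```text
t: 8.08
tool_pos: [0.6673, -0.1441, 0.0206]
orientation: [-2.97, -1.022, 0.0]
force: [-1.2, 0.2, 0.9]
opening: 0.041
gripper_force: 25.0
```

arm_command --deltas '[[[0,0,1.5,0,0,0],[0,0,2.5,0,0,0],[-0.7,0,2,0,0,0],[-1.7,0,0,0,0,0],[-2.7,-0.1,0,0,0,0],[-3.3,-0.1,0,0,0,0],[-3.3,-0.1,0,0,0,0],[-3.3,-0.1,0,0,0,0],[-2.5,0,0,0,0,0],[-1.7,0,0,0,0,0],[-0.9,0,0,0,0,0],[0,0,0,0,0,0]]]'

```text
t: 9.08
tool_pos: [0.4655, -0.1484, 0.0814]
orientation: [2.971, 1.02, 0.0]
force: [-0.3, 0.0, -1.3]
opening: 0.0415
gripper_force: 25.0
```

arm_command --deltas '[[[0,0,-1,0,0,0],[0,0,-1.5,0,0,0],[0,0,-1.4,0,0,0],[0,0,-0.8,0,0,0],[0,0,-0.4,0,0,0],[0,0,-0.3,0,0,0],[0,0,0,0,0,0],[0,0,0,0,0,0]]]'

```text
t: 9.75
tool_pos: [0.467, -0.1484, 0.027]
orientation: [2.97, 1.022, 0.001]
force: [0.7, -0.2, -0.8]
opening: 0.0415
gripper_force: 25.0
```

arm_command --deltas '[[[0,0,-0.1,0,0,0],[0,0,0,0,0,0],[0,0,0,0,0,0],[0,0,0,0,0,0],[0,0,0.5,0,0,0],[0,0,1.5,0,0,0],[0,0,3,0,0,0],[0,0,3.5,0,0,0],[0.7,0.5,3,0,0,0],[1.5,1,2.5,0,0,0],[2.5,1.6,2.5,0,0,0],[3,1.9,1,0,0,0]]]' --gripper 0.3

```text
t: 10.75
tool_pos: [0.5455, -0.0989, 0.2062]
orientation: [2.968, 1.018, 0.008]
force: [0.1, -0.3, 1.1]
opening: 0.0603
gripper_force: 0.0
```

arm_command --deltas '[[[2.5,1.6,0,0,0,0],[2.5,1.6,0,0,0,0],[2,1.6,0,0,0,0],[1,0.7,0,0,0,0],[0,0,0,0,0,0],[0,0,0,0,0,0]]]' --gripper 1

```text
t: 11.25
tool_pos: [0.6234, -0.0429, 0.2006]
orientation: [-2.97, -1.023, 0.001]
force: [0.5, 0.2, -0.4]
opening: 0.0918
gripper_force: 0.0
```

Run:
```python
from h import *
s=monitor.read_state();m=eyes.camera_model("wrist");im=eyes.read_camera("wrist");print(s["tool_pos"],s["orientation"])
a=np.radians(39.39);d=np.array([np.cos(a),np.sin(a)]);e=np.array([-d[1],d[0]])
B=[[*(np.array([.6706,-.010])+i*d*.0365+j*e*.024),.028] for i,j in((1,1),(1,-1),(-1,-1),(-1,1))]
hsv=cv2.cvtColor(im,cv2.COLOR_BGR2HSV)
M=cv2.inRange(hsv,(3,90,90),(14,255,255));u,v=w2px(m,[[.6706,-.01,.028]])[0];print(u,v)
cn,_=cv2.findContours(M,cv2.RETR_EXTERNAL,cv2.CHAIN_APPROX_NONE)
for k in cn:
    if cv2.contourArea(k)>1500: w=px2w(m,k.reshape(-1,2),.028);print(cv2.minAreaRect((w[:,:2]*1000).astype(np.float32)),k[:,0].mean(0))
cv2.polylines(im,[np.round(w2px(m,B)).astype(int)],True,(0,0,255),1)
for z in (0,.028): cv2.polylines(im,[np.round(ring(m,(.633,.1425),.034,z)).astype(int)],True,(0,255,255),1)
cv2.imwrite("pics/w4.png",im)
```

```text
[ 0.62338364 -0.04293307  0.20060931] [-2.97014698e+00 -1.02344890e+00  9.65030206e-04]
283.1627243413851 134.7560261337358
((673.027099609375, -8.2384033203125), (71.20435333251953, 46.755393981933594), 39.308406829833984) [283.44690265 130.47345133]
```

View pics/w4.png

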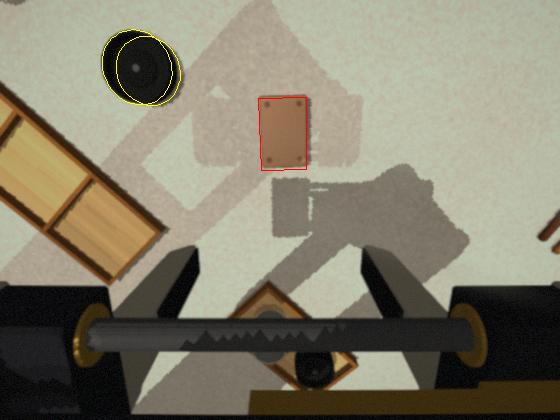

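The mould at (283,132) and the large base at (141,67) lie on their outlines. The mould is at (0.672,-0.009), so grip it there.

arm_command --deltas '[[[1.5,1,-0.8,0,0,1.3],[2,1.4,-1.8,0,0,0],[1.2,0.9,-2.8,0,0,0],[0.2,0.1,-3,0,0,0],[0,0,-3,0,0,0],[0,0,-2.8,0,0,0],[0,0,-2,0,0,0],[0,0,-1.2,0,0,0],[0,0,-0.7,0,0,0],[0,0,-0.5,0,0,0],[0,0,0,0,0,0]]]'

```text
t: 12.22
tool_pos: [0.6725, -0.0097, 0.0149]
orientation: [2.959, 1.055, 0.0]
force: [0.8, 1.2, -0.6]
opening: 0.0932
gripper_force: 0.0
```

arm_command --deltas '[[[0,0,0,0,0,0],[0,0,0,0,0,0],[0,0,0,0,0,0],[0,0,0,0,0,0],[0,0,0,0,0,0],[0,0,0,0,0,0],[0,0,0,0,0,0],[0,0,0,0,0,0],[0,0,0,0,0,0]]]' --gripper -1

```text
t: 12.97
tool_pos: [0.6725, -0.0092, 0.0147]
orientation: [-2.959, -1.055, 0.0]
force: [-0.5, 0.7, 0.4]
opening: 0.0478
gripper_force: 25.0
```

arm_command --deltas '[[[0,0,1.5,0,0,0],[0,0,2.5,0,0,0],[-0.8,0.4,2,0,0,2.3],[-1.8,0.8,0,0,0,5],[-2.8,1.2,0,0,0,6],[-3.4,1.5,0,0,0,6],[-3.4,1.5,0,0,0,6],[-3.4,1.5,0,0,0,6],[-2.8,1.2,0,0,0,5],[-2.2,1,0,0,0,4],[-1.4,0.7,0,0,0,3],[0,0,0,0,0,0]]]'

```text
t: 13.97
tool_pos: [0.4499, 0.09, 0.075]
orientation: [-2.355, -2.077, 0.001]
force: [-0.3, -0.2, -0.7]
opening: 0.0477
gripper_force: 25.0
```

arm_command --deltas '[[[0,0,-1,0,0,0],[0,0,-1.4,0,0,0],[0,0,-1.3,0,0,0],[0,0,0,0,0,0]]]'

```text
t: 14.3
tool_pos: [0.4514, 0.0881, 0.0351]
orientation: [-2.361, -2.069, 0.005]
force: [-0.2, 0.4, -2.1]
opening: 0.0474
gripper_force: 25.0
```

arm_command --deltas '[[[0,0,-0.6,0,0,0],[0,0,-0.5,0,0,0],[0,0,-0.4,0,0,0],[0,0,-0.1,0,0,0],[0,0,0,0,0,0],[0,0,0,0,0,0]]]'

```text
t: 14.8
tool_pos: [0.4527, 0.0888, 0.0219]
orientation: [2.361, 2.072, 0.0]
force: [-0.4, -0.3, -0.5]
opening: 0.0478
gripper_force: 25.0
```

arm_command --deltas '[[[0,0,-0.1,0,0,0],[0,0,0,0,0,0],[0,0,0,0,0,0],[0,0,0,0,0,0],[0,0,0.5,0,0,0],[0,0,1.5,0,0,0],[0,0,3,0,0,0],[0,0,3,0,0,-4],[0.8,0.2,3,0,0,-6],[1.6,0.5,3,0,0,-6],[2.5,0.8,2,0,0,-6],[3,0.9,1,0,0,-6]]]' --gripper 0.35

```text
t: 15.8
tool_pos: [0.5337, 0.1132, 0.1956]
orientation: [2.794, 1.431, 0.009]
force: [0.2, -0.2, -0.3]
opening: 0.0627
gripper_force: 0.0
```

arm_command --deltas '[[[3,0.9,0,0,0,-6],[2.5,0.8,0,0,0,-6],[1,0.3,0,0,0,-4.5],[0,0,0,0,0,0],[0,0,0,0,0,0]]]' --gripper 1

```text
t: 16.22
tool_pos: [0.5963, 0.1328, 0.1904]
orientation: [-2.968, -1.028, 0.002]
force: [-0.1, -0.5, 0.7]
opening: 0.0903
gripper_force: 0.0
```

Run:
```python
from h import *
s=monitor.read_state();m=eyes.camera_model("wrist");im=eyes.read_camera("wrist");print(s["tool_pos"],s["orientation"])
for z in (0,.028): cv2.polylines(im,[np.round(ring(m,(.633,.1425),.034,z)).astype(int)],True,(0,255,255),1)
for z in (0,.064): cv2.polylines(im,[np.round(ring(m,(.634,.31),.029,z)).astype(int)],True,(0,0,255),1)
cv2.imwrite("pics/w5.png",im)
mt=eyes.camera_model("top");print(px2w(mt,[[177,190.9]],.064))
```

```text
[0.59628294 0.13278017 0.19042959] [-2.96846815e+00 -1.02808341e+00  1.51101229e-03]
[[0.6155804  0.31268405 0.064     ]]
```

View pics/w5.png

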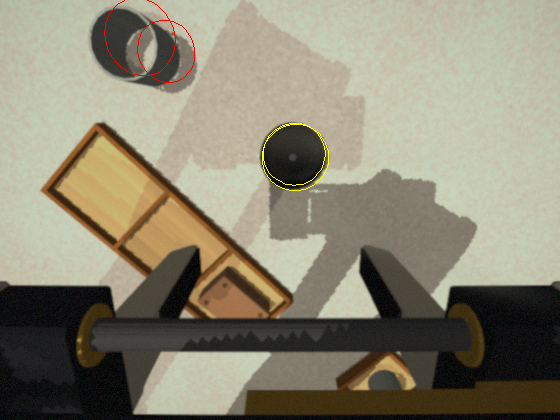

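The large base at (294,157) is on its ring at (0.633,0.1425), and the mould is seated in its bay. The large flask's rim is at about (124,42), so I'll re-measure it later. Grip the base.

arm_command --deltas '[[[1.5,0.4,-0.5,0,0,0],[1.5,0.4,-1.5,0,0,0],[0.7,0.2,-2.3,0,0,0],[0,0,-3,0,0,0],[0,0,-3,0,0,0],[0,0,-2.8,0,0,0],[0,0,-2,0,0,0],[0,0,-1.2,0,0,0],[0,0,-0.8,0,0,0],[0,0,-0.5,0,0,0],[0,0,0,0,0,0]]]'

```text
t: 17.18
tool_pos: [0.6334, 0.1427, 0.0148]
orientation: [2.97, 1.025, 0.0]
force: [0.4, -0.0, -0.1]
opening: 0.093
gripper_force: 0.0
```

arm_command --deltas '[[[0,0,0,0,0,0],[0,0,0,0,0,0],[0,0,0,0,0,0],[0,0,0,0,0,0],[0,0,0,0,0,0],[0,0,0,0,0,0],[0,0,0,0,0,0]]]' --gripper -1

```text
t: 17.77
tool_pos: [0.634, 0.1431, 0.0157]
orientation: [-2.97, -1.025, -0.002]
force: [-1.6, 0.8, 5.5]
opening: 0.0674
gripper_force: 25.0
```

arm_command --deltas '[[[0,0,1.5,0,0,0],[0,0,2.5,0,0,0],[-0.6,0.2,2,0,0,0],[-1.4,0.4,0,0,0,0],[-2.4,0.6,0,0,0,0],[-2.7,0.6,0,0,0,0],[-2.7,0.6,0,0,0,0],[-2.6,0.6,0,0,0,0],[-2.1,0.5,0,0,0,0],[-1.5,0.4,0,0,0,0],[-0.9,0.3,0,0,0,0],[0,0,0,0,0,0]]]'

```text
t: 18.77
tool_pos: [0.4632, 0.1852, 0.075]
orientation: [-2.969, -1.026, 0.0]
force: [0.7, 0.2, -0.9]
opening: 0.0676
gripper_force: 25.0
```

arm_command --deltas '[[[0,0,-1,0,0,0],[0,0,-1.5,0,0,0],[0,0,-1.4,0,0,0],[0,0,-0.8,0,0,0],[0,0,-0.4,0,0,0],[0,0,-0.2,0,0,0],[0,0,-0.1,0,0,0],[0,0,0,0,0,0]]]'

```text
t: 19.43
tool_pos: [0.4651, 0.1848, 0.021]
orientation: [2.97, 1.024, 0.001]
force: [-0.6, 0.4, -1.2]
opening: 0.0679
gripper_force: 25.0
```

arm_command --deltas '[[[0,0,0,0,0,0],[0,0,0,0,0,0],[0,0,0,0,0,0],[0,0,0,0,0,0],[0,0,0.5,0,0,0],[0,0,1.5,0,0,0],[0,0,3,0,0,0],[0,0,3.5,0,0,0],[0.7,0.6,3,0,0,0],[1.5,1.4,3,0,0,0],[2,1.8,2.5,0,0,0],[2,1.8,1,0,0,0]]]' --gripper 0.72

```text
t: 20.43
tool_pos: [0.5291, 0.242, 0.2066]
orientation: [-2.97, -1.024, -0.012]
force: [0.7, 0.0, 0.7]
opening: 0.08
gripper_force: 0.0
```

arm_command --deltas '[[[2,2,0.5,0,0,0],[2,2,0,0,0,0],[1.5,1.5,0,0,0,0],[0.7,0.5,0,0,0,0],[0,0,0,0,0,0],[0,0,0,0,0,0]]]' --gripper 1

```text
t: 20.93
tool_pos: [0.5883, 0.3008, 0.2055]
orientation: [2.97, 1.025, -0.001]
force: [0.2, -0.6, 0.2]
opening: 0.0928
gripper_force: 0.0
```

Run:
```python
from h import *
s=monitor.read_state();m=eyes.camera_model("wrist");im=eyes.read_camera("wrist");print(s["tool_pos"],s["orientation"])
g=cv2.cvtColor(im,cv2.COLOR_BGR2GRAY)
for z in (0,.064): cv2.polylines(im,[np.round(ring(m,(.6156,.3127),.029,z)).astype(int)],True,(0,0,255),1)
cv2.imwrite("pics/w6.png",im)
```

```text
[0.58827252 0.30077427 0.20547916] [ 2.96955427e+00  1.02490815e+00 -1.03590498e-03]
```

View pics/w6.png

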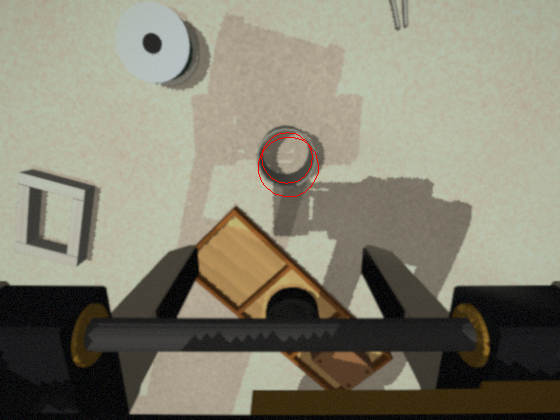

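The flask's rim is centred near (290,157), about 8 px above the drawn ring (288,165). I'll measure it properly.

Run:
```python
from h import *
m=eyes.camera_model("wrist");im=cv2.imread("pics/w6.png")
print(px2w(m,[[290,157]],.064))
im=eyes.read_camera("wrist")
for c in [(.623,.3165)]:
    for z in (0,.064): cv2.polylines(im,[np.round(ring(m,c,.029,z)*16).astype(int)],True,(0,0,255),1,cv2.LINE_AA,4)
cv2.imwrite("pics/w7.png",cv2.resize(im[100:220,220:360],None,fx=4,fy=4))
```

```text
[[0.62441282 0.3169756  0.064     ]]
```

View pics/w7.png

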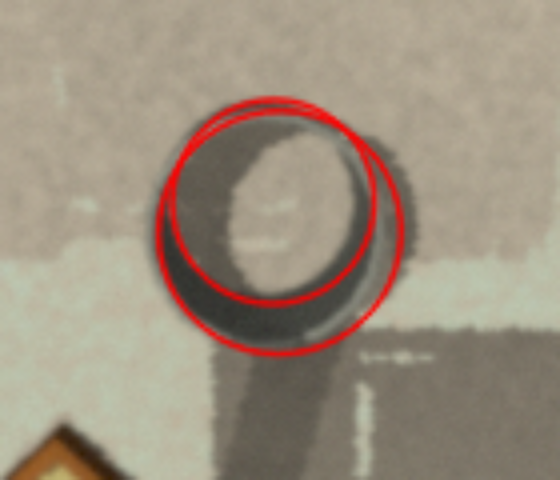

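The rings fit at (0.623,0.3165). Grip the large flask.

arm_command --deltas '[[[1.5,0.7,-0.5,0,0,0],[1.5,0.7,-1.5,0,0,0],[0.5,0.2,-2.5,0,0,0],[0,0,-3,0,0,0],[0,0,-3,0,0,0],[0,0,-2.8,0,0,0],[0,0,-2,0,0,0],[0,0,-1.3,0,0,0],[0,0,-0.8,0,0,0],[0,0,-0.4,0,0,0],[0,0,0,0,0,0]]]'

```text
t: 21.95
tool_pos: [0.6236, 0.3166, 0.0279]
orientation: [-2.97, -1.024, -0.0]
force: [-0.2, 0.7, 0.2]
opening: 0.0931
gripper_force: 0.0
```

arm_command --deltas '[[[0,0,0,0,0,0],[0,0,0,0,0,0],[0,0,0,0,0,0],[0,0,0,0,0,0],[0,0,0,0,0,0],[0,0,0,0,0,0],[0,0,0,0,0,0],[0,0,0,0,0,0]]]' --gripper -1

```text
t: 22.62
tool_pos: [0.6235, 0.3174, 0.0284]
orientation: [-2.969, -1.024, -0.001]
force: [-3.4, 2.3, 6.5]
opening: 0.0584
gripper_force: 25.0
```

arm_command --deltas '[[[0,0,1.5,0,0,0],[0,0,2.5,0,0,0],[-0.5,-0.1,2,0,0,0],[-1.3,-0.3,0,0,0,0],[-2,-0.5,0,0,0,0],[-2.3,-0.6,0,0,0,0],[-2.3,-0.6,0,0,0,0],[-2.2,-0.6,0,0,0,0],[-1.8,-0.4,0,0,0,0],[-1.4,-0.3,0,0,0,0],[-0.8,-0.2,0,0,0,0],[0,0,0,0,0,0]]]'

```text
t: 23.62
tool_pos: [0.4763, 0.2802, 0.0878]
orientation: [2.969, 1.025, -0.001]
force: [0.2, -0.3, -1.4]
opening: 0.0583
gripper_force: 25.0
```

arm_command --deltas '[[[0,0,-1,0,0,0],[0,0,-1.5,0,0,0],[0,0,-1.4,0,0,0],[0,0,-0.8,0,0,0],[0,0,-0.4,0,0,0],[0,0,-0.2,0,0,0],[0,0,0,0,0,0],[0,0,0,0,0,0]]]'

```text
t: 24.28
tool_pos: [0.4781, 0.281, 0.0352]
orientation: [-2.97, -1.024, -0.001]
force: [-0.3, -0.1, -1.6]
opening: 0.0585
gripper_force: 25.0
```

arm_command --deltas '[[[0,0,-0.1,0,0,0],[0,0,0,0,0,0],[0,0,0,0,0,0],[0,0,0,0,0,0],[0,0,0.5,0,0,0],[0,0,1.5,0,0,0],[0,0,3,0,0,0],[0,0,3.5,0,0,0],[0,0,3.5,0,0,0],[0,-1,3,0,0,0],[0,-2,2.5,0,0,0],[0,-3,2,0,0,0]]]' --gripper 0.6

```text
t: 25.28
tool_pos: [0.4779, 0.2219, 0.2322]
orientation: [-2.968, -1.028, -0.006]
force: [-0.1, 0.3, -0.1]
opening: 0.0745
gripper_force: 0.0
```

arm_command --deltas '[[[-1,-3.5,1,0,0,0],[-1,-3.5,0,0,0,0],[-1,-3.5,0,0,0,0],[-1,-3.5,0,0,0,0],[-1,-3.5,0,0,0,0],[-1,-3,0,0,0,0],[-1,-2,0,0,0,0],[-0.5,-1,0,0,0,0],[0,0,0,0,0,0],[0,0,0,0,0,0]]]'

```text
t: 26.12
tool_pos: [0.4026, -0.0145, 0.2392]
orientation: [2.97, 1.022, 0.002]
force: [-0.3, -0.2, -0.6]
opening: 0.0746
gripper_force: 0.0
```

Run:
```python
from h import *
s=monitor.read_state();print(s["tool_pos"],s["opening"],s["gripper_force"],s["t"])
w=eyes.read_camera("wrist");c=eyes.read_camera("scene")
c=cv2.resize(c[120:290,170:440],(800,504),interpolation=cv2.INTER_CUBIC)
cv2.imwrite("pics/s8.png",c);cv2.imwrite("pics/w8.png",w)
```

```text
[ 0.40258841 -0.01449672  0.23924591] 0.07459841788293994 0.0 26.1167
```

View pics/s8.png

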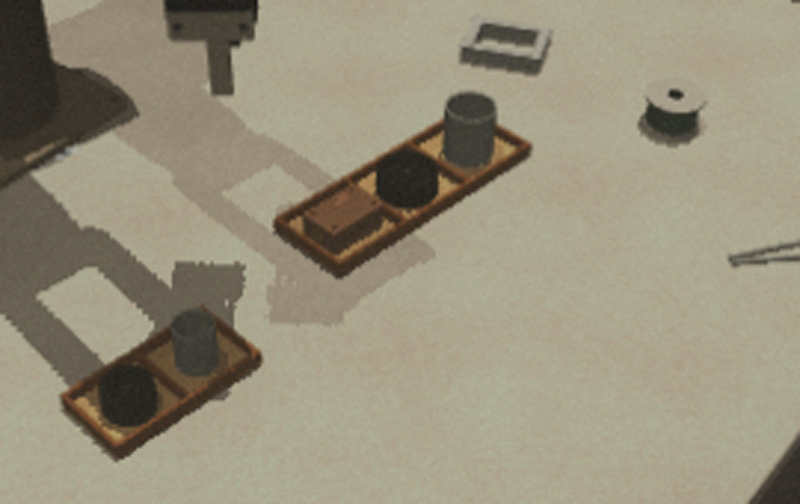

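View pics/w8.png

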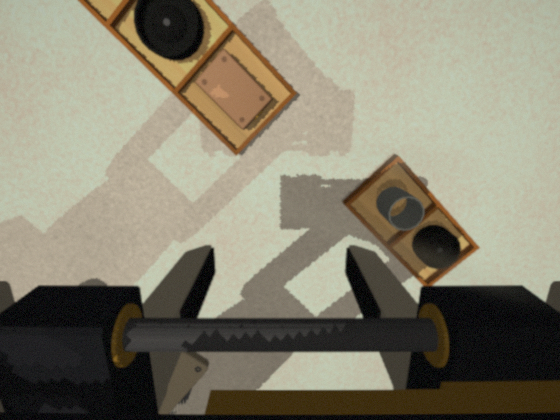

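In the scene crop, all five pieces sit flat in their own bays. The long tray holds the mould (343,215), large base (407,180) and large flask (469,130). The short tray holds the small base (128,395) and small flask (195,345). The wrist view shows four of them flat inside their bays; the large flask is out of its frame. The frame and spool are undisturbed, and the gripper is empty and clear.

```bash
python3 -c "
from plant import ticket
print(ticket.close_job())"
```

```text
the job is handed in; nothing more can be done
None
```

Both kits are made up and the job is handed in at about 26 s. All five pieces looked flat in their own bays in the last pictures, and the arm never went near the frame, spool or bottle; no verdict was returned.

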